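Seat two spacer plates in the slot gauge

TASK

Check the two steel spacer plates in the slot gauge: take each one out of its stock block and press it, upright and fully home on the floor, into the slot of its own thickness - the thin plate in the narrowest slot, the thick plate in the widest, the middle slot left empty. The sprung slots grip a plate part-way and the white ceramic floors are set at different depths, so push each plate down by feel until it rests on its floor with the sprung pin there pressed in flush, without ever pressing on the brittle floor with more than 20 N or jamming the plate in the slot (60 N in all); then let go of both plates and leave everything else on the bench where it is.

Things in the scene. Friction and masses are not known exactly. Their poses are not given: they have to be found in the camera images.
- gauge: the slot gauge: fixed aluminium block on a dark plinth, 84 (x) x 200 (y) x 45 (z) mm above its origin, which lies under the middle of its base, 0 to 25 mm over the table. Three slots in a row along y, 62 apart: narrow (-y end, for a 9 plate), middle (12), wide (+y end, for a 15 plate). Slots run along y, 49 long, the ends flared by 4 at the top. Wall tops are 45 above the origin
- seat_middle: seat of the middle slot (stays empty), as the others. All slots narrow downwards: on the +x side a fixed wall whose top 12 mm flare out by 6; on the -x side a dark sprung cheek 40 long that slopes in by 6 from its top (46) down to 30 above the gauge's origin, flat below. At rest the flat parts stand 2 mm closer than the slot's plate is thick
- seat_narrow: seat of the narrow slot (9 mm plate): slot's centre, 12 above the gauge's origin, axes as the gauge's. It carries the floor: a brittle ceramic pad, its top set 0 to 12 mm above this origin, differently in each slot and not told: feel for it. A sprung pin stands 2 mm proud of the pad (1.2 N, 2.4 N when flush). Home: pin pressed flush, plate on the pad. Fixed wall 6 mm away at +x
- seat_wide: seat of the wide slot (15 mm plate), likewise with its own pad 0 to 12 mm above and pin; fixed wall 9 mm away at +x. Cheeks give way up to 5 mm (4 N to start, +1.3 N per mm): pushing a plate in takes up to 20 N at the cheek's slope, then 3 to 8 N; let go, it sticks there, even short of the pad. Too thick a plate cannot enter, too thin stands loose
- thin_centre (a point): a plain flat steel spacer plate standing on edge, 9 thick (its own x), 40 wide (y), 70 tall (z), about 197 g (may be a third lighter or heavier). It stands in the matching stock block, its faces square to the block's x. This point is the centre of the plate, 35 above its bottom; axes as the plate's
- plate_thin: the same thin plate (9); origin under the centre of its bottom edge, axes as above
- thick_centre (a point): a plain flat steel spacer plate standing on edge, 15 thick (its own x), 40 wide (y), 70 tall (z), about 328 g (may be a third lighter or heavier). It stands in the matching stock block, its faces square to the block's x. This point is the centre of the plate, 35 above its bottom; axes as the plate's
- plate_thick: the same thick plate (15); origin under the centre of its bottom edge, axes as above
- stock_thin: fixed aluminium stock block, 54 (x) x 64 (y) x 26 high above its origin (under its centre), on a dark plinth 0 to 20 high; the thin plate stands in its slot, 16 deep with 1 play all round, 54 of the plate showing above it
- stock_thick: the like stock block in which the thick plate stands
- bit_block: bystander: a heavy square aluminium block (100 x 120 x 14) with small cutter bits standing in it, 60 high over all; origin under its centre
- paste_tin: bystander: a low round metal tin, 60 across and 45 high; origin under its centre
- wrench: bystander: an open spanner lying flat, about 180 long; origin under its middle
- brush: bystander: a hand brush lying flat; origin under its middle
- collet: bystander: a steel collet, a cone 34 across and 36 high; origin under its centre
- collar: bystander: a dark steel collar ring, 40 across and 16 high; origin under its centre
- bearing: bystander: a small bearing lying flat, 32 across and 12 high; origin under its centre
Mind the look-alikes: they are no part of the job. What is shaped like the plate_thick but blue or purple is not meant.

How it is judged:
By the outcome, as a careful person would: the job done as asked, in the order asked, and still so for the second after the job is handed in, with the robot touching nothing.
It also fails if it takes over 72 s, if anything falls off the work surface, if the arm or the gripper's body presses on something with over 40 N, if the wrist force passes 120 N, or if a joint passes its speed limit or range.

ROBOT

A 6-joint arm with a two-finger parallel gripper is mounted at the origin on the work surface. World frame = base frame: x ahead of the robot, y to its left, z up, the work surface at z = 0. Lengths are in m, angles in degrees, forces in N, time in s.
With the tool pointing down it reaches from about 0.4 to 0.825 m from the base axis. Payload 7 kg.
Tool frame: the origin (TCP) lies on the centre line of the jaws, within the pads' length; the fingertips stand 19 mm ahead of it and the grasp point (between the pads) is the TCP (manip.tip_reach is the distance from the TCP to the fingertips, in m); z points along the fingers, y is the direction in which the jaws open and shut (so a half turn about z gives the same grasp; the last joint's range is limited). The gripper opens to 88 mm and grips with 3 to 60 N. Pads are 19 mm wide; open, the fingers measure 130 mm over their backs; the gripper's body (78 mm by 193 mm) begins 47 mm behind the grasp point.
Start: joints at [85.262, 20.546, 0.682, 0, -70.136, -16.507], TCP at [0.245, 0.629, 0.246] pointing down, gripper open.
Joint ranges: [-176.03, 176.03], [-82.01, 121.73], [-58.28, 71.71], [-173.87, 95.51], [-174.79, -0.11], [-173.66, 173.66]. Speed limits (degrees/s): [136.94, 136.94, 172.46, 180, 180, 180].

INTERFACE

Orientations are given as a 3x3 rotation matrix whose columns are the frame's x, y, z axes.
In Python, from rig import manip gives the robot as it stands.
- The arm moves only by the shell command python3 -m jog 'ROWS' [FORCE]. ROWS is JSON, a list that holds one entry, the list of rows, each a list of 7 numbers: the finger opening in mm, from 0 to 87.6, then the shift along the tool's x, y, z in mm, then the turn, a rotation vector about the tool's x, y, z in degrees. A call has 1 to 5 rows; each row shifts and turns the commanded pose from where the row before left it, along the tool's axes as they then stand; what a row does not reach is not made up. A row lasts 1/10 s, in which the tool goes at most 50 mm and 8.59 degrees, less where a joint would pass 70% of its speed; a pose out of reach is approached as far as the arm can. A call with a gripper value outside its range is refused whole. The fingers move at their own pace and stop on an object; FORCE is the grip in N (left out, the last holds). Time passes only in rows, so rows that do not move let the fingers close. It gives the time, the measured TCP pose, the force and the opening at its end, in the units of the state.
- manip.read_state(): the state, without advancing time (a new reading comes with each control period).
- manip.get_image(name): name is "scene" or "top"; returns (picture, depth): 400x640x3 uint8, red, green, blue; 400x640 float32, m along the optical axis (not along the pixel's ray), 0 where there is no reading.
- manip.calibration(name): a dict with "fx", "fy", "cx", "cy" (pixels), "world_to_cam" (4x4, takes a point from world to camera coordinates). Camera axes: x right, y up, looking along -z (the intrinsics and any distortion apply to the point x, -y, -z); pixel columns grow to the right and rows downward; lengths in m; the calibration is good to about 2 mm. A picture is of the moment at which its call begins. calibration takes no time and is no camera call.
- manip.finish_job(): hands the job in, once; it reports no verdict.
Trained networks look in the newest picture that a camera, given by its name, has taken for a name from the list of things; names that differ only in an ending like _2 or _b are one class to them, and where a whole thing is asked for, a point or a joint stands for the part that bears it (a point fixed in the world has none). Each returns a list of dicts, best first, with "conf" (0 to 1); they miss things now and then, are a little off and sometimes report something else, mostly with a low value. They report only what shows in the picture. A call takes as long as a camera call. They do not tell look-alikes from the thing itself.
- manip.find_in(query, camera): "position" ([column, row] in pixels, amid what is visible of it).
The state is a dict: "time_s": time; "q": joint angles; "qd": joint speeds; "joint_efforts": joint torques, N m; "eef_pos": TCP position; "eef_rot": TCP orientation; "force": force on the tool from outside, world axes, zero at the start; "ft_torque": the same for the moment, N m; "finger_gap": finger opening in m.
Only numpy, scipy, OpenCV 4.12 (cv2) and the standard library are available. Lean on these libraries where they do the work, as an engineer would, in place of code of your own. Each camera call takes 0.05 s, during which the arm holds its last target. There are 200 camera calls.

## Working session

There is one attempt and no reset: what is moved stays moved. The work goes in short steps, Python scripts to look and compute and a shell command to move; the robot and the scene stay as the last step left them, time stands still between calls to the robot, and variables do not carry over. Pictures are saved under pics/ and viewed, about 8 in all and at most 12, crops included, and the job is handed in when it is done.

```bash
ls; mkdir -p pics
python3 - <<'E'
from rig import manip
import cv2,numpy as np,json
for n in("scene","top"):
    p,d=manip.get_image(n); cv2.imwrite(f"pics/{n}0.png",p[:,:,::-1]); np.save(f"pics/{n}0.npy",d)
    c=manip.calibration(n); print(n,c)
    for q in("gauge","plate_thin","plate_thick","stock_thin","stock_thick"):
        print(q,[(np.round(r["position"]).tolist(),round(r["conf"],2)) for r in manip.find_in(q,n)][:4])
s=manip.read_state(); print(s)
E
```

```text
pics
scene {'fx': 394.66493857382505, 'fy': 394.66493857382505, 'cx': 324.9533478829616, 'cy': 199.34089188667963, 'world_to_cam': array([[ 0.64927232,  0.76048784,  0.01018287, -0.3457972 ],
       [-0.41960775,  0.34701245,  0.83875604,  0.18897272],
       [ 0.63433019, -0.54885389,  0.54441217, -1.27840412],
       [ 0.        ,  0.        ,  0.        ,  1.        ]])}
gauge [([292.0, 215.0], 0.84), ([272.0, 183.0], 0.74)]
plate_thin [([401.0, 152.0], 0.79)]
plate_thick [([356.0, 173.0], 0.87), ([394.0, 180.0], 0.59), ([422.0, 174.0], 0.51)]
stock_thin [([405.0, 165.0], 0.77), ([402.0, 150.0], 0.28), ([392.0, 177.0], 0.25)]
stock_thick [([388.0, 195.0], 0.91)]
top {'fx': 424.9993308609625, 'fy': 424.9993308609625, 'cx': 316.8117018569575, 'cy': 202.68057027726826, 'world_to_cam': array([[ 0.16971294, -0.98548409,  0.00431554, -0.10823108],
       [ 0.9647408 ,  0.16703144,  0.20341017, -0.5343861 ],
       [-0.20117832, -0.03035796,  0.9790841 , -0.8793523 ],
       [ 0.        ,  0.        ,  0.        ,  1.        ]])}
gauge [([338.0, 222.0], 0.96)]
plate_thin [([178.0, 186.0]
[... 241 characters left out ...]
01,  9.53281270e-05,
       -7.01343257e+01, -1.65061587e+01]), 'qd': array([-0.00573279, -0.00042073,  0.08404245,  0.08081462, -0.06808381,
        0.04697741]), 'joint_efforts': array([ 5.71705332e-04, -5.81991220e+01,  2.93183309e+01,  7.00006977e+00,
        1.23505082e-02, -1.67028145e-05]), 'eef_pos': array([0.24460855, 0.62911018, 0.24559768]), 'eef_rot': array([[ 9.32040574e-01, -3.62353926e-01,  8.28446582e-06],
       [-3.62353925e-01, -9.32040571e-01,  8.09978041e-05],
       [-2.16284141e-05, -7.84951486e-05, -9.99999997e-01]]), 'force': array([-0.46813671,  0.28330946, -0.22953363]), 'ft_torque': array([-0.03005868,  0.03303657,  0.0100998 ]), 'finger_gap': 0.08734449612585304}
```

Run:
```python
import cv2
a=cv2.imread("pics/scene0.png")[100:280,220:480]; b=cv2.imread("pics/top0.png")[110:310,130:430]
cv2.imwrite("pics/s1.png",cv2.resize(a,None,fx=3,fy=3,interpolation=2)); cv2.imwrite("pics/t1.png",cv2.resize(b,None,fx=2.6,fy=2.6,interpolation=2))
```

```text
(no output)
```

View pics/s1.png

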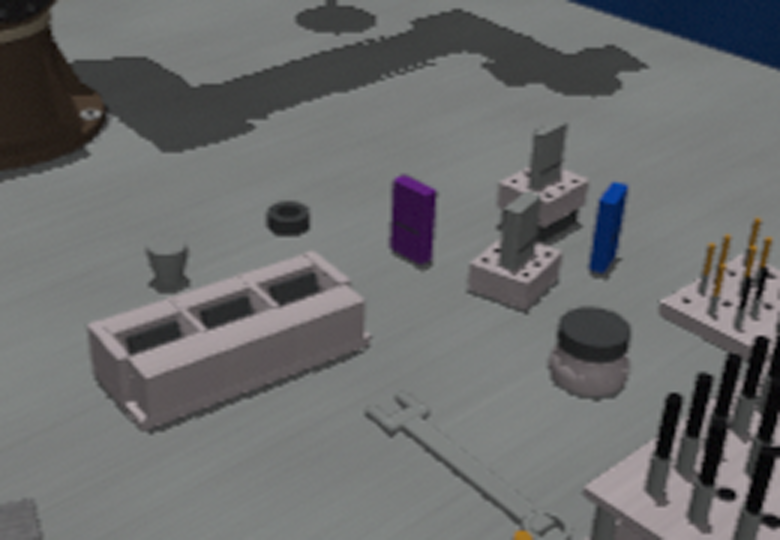

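View pics/t1.png

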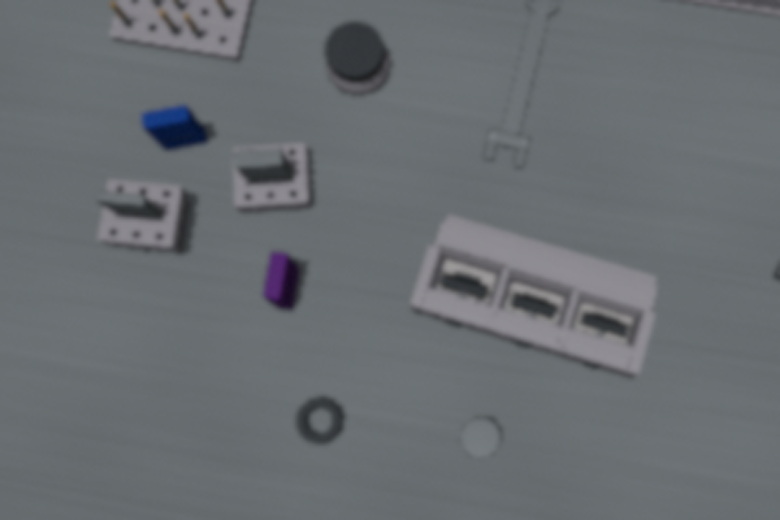

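The scene view shows two grey plates in stock blocks: thin in the rear block at (401,152), thick in the front one at (393,177). The free-standing purple plate (357,173) and blue plate (422,174) are the look-alikes. The gauge is at about (293,215) in scene and (338,222) in top. Next I measure the geometry from depth.

```bash
cat > h.py <<'E'
import numpy as np,cv2
from rig import manip
def cloud(n,d):
    c=manip.calibration(n); v,u=np.mgrid[:400,:640]
    P=np.stack([(u-c["cx"])/c["fx"]*d,-(v-c["cy"])/c["fy"]*d,-d,np.ones_like(d)],-1)
    W=(P@np.linalg.inv(c["world_to_cam"]).T)[...,:3]; W[d<=0]=np.nan
    return W
E
python3 - <<'E'
from h import *
for n in("top","scene"):
    W=cloud(n,np.load(f"pics/{n}0.npy")); z=W[...,2]
    print(n,"table z",np.nanmedian(z[(abs(z)<.02)]))
    for nm,(x,y,r) in {}.items(): pass
    boxes={"top":dict(gauge=(285,385,190,255),thin=(160,205,170,210),thick=(215,252,158,195)),"scene":dict(gauge=(245,346,180,246),thin=(384,418,138,180),thick=(374,410,160,204))}[n]
    for k,(a,b,c,d) in boxes.items():
        w=W[c:d,a:b].reshape(-1,3); w=w[np.isfinite(w[:,2])]
        h,e=np.histogram(w[:,2]*1000,bins=np.arange(-6,130,3)); print(k,[(int(e[i]),int(h[i])) for i in range(len(h)) if h[i]>8])
        for lo in np.arange(-.006,.13,.006):
            pass
    np.save(f"pics/W{n}.npy",W)
E
```

```text
top table z 0.0005288711383722999
gauge [(-6, 85), (-3, 1121), (0, 1520), (3, 186), (6, 22), (9, 81), (12, 104), (15, 97), (18, 90), (21, 82), (24, 101), (27, 61), (30, 61), (33, 126), (36, 140), (39, 175), (42, 856), (45, 1355), (48, 213)]
thin [(-6, 30), (-3, 371), (0, 501), (3, 68), (21, 14), (24, 17), (27, 13), (30, 15), (33, 14), (36, 23), (39, 24), (42, 232), (45, 262), (48, 28), (72, 9), (81, 9), (93, 10), (96, 46), (99, 31)]
thick [(-6, 11), (-3, 237), (0, 330), (3, 58), (9, 16), (12, 13), (15, 14), (18, 10), (21, 15), (24, 103), (27, 250), (30, 49), (33, 10), (39, 10), (54, 14), (63, 11), (66, 10), (75, 9), (78, 40), (81, 78), (84, 11)]
scene table z 0.001041843393892683
gauge [(-3, 423), (0, 2729), (3, 175), (6, 119), (9, 130), (12, 109), (15, 116), (18, 107), (21, 115), (24, 120), (27, 123), (30, 132), (33, 162), (36, 252), (39, 250), (42, 338), (45, 1187), (48, 53)]
thin [(-3, 60), (0, 581), (3, 54), (6, 14), (12, 13), (15, 9), (21, 14), (24, 14), (27, 21), (30, 22), (33, 20), (36, 19), (39, 22), (42, 36), (45, 134), (48, 18), (51, 18), (54, 16), (57, 24), (60, 22), (63, 17), (66, 28), (69, 25), (72, 21), (75, 25), (78, 26), (81, 54), (84, 15), (87, 10), (90, 13), (93, 12), (96, 9), (99, 23)]
thick [(-3, 62), (0, 512), (3, 64), (6, 42), (9, 37), (12, 38), (15, 42), (18, 34), (21, 42), (24, 38), (27, 197), (30, 49), (33, 25), (36, 30), (39, 25), (42, 36), (45, 104), (48, 22), (51, 15), (54, 13), (57, 14), (60, 11), (63, 11), (66, 13), (69, 15), (72, 12), (75, 14), (78, 16), (81, 44)]
```

Run:
```python
from h import *
def fit(n,box,lo,hi,tag):
    a,b,c,d=box; w=np.load(f"pics/W{n}.npy")[c:d,a:b].reshape(-1,3)
    w=w[(w[:,2]>lo)&(w[:,2]<hi)]
    r=cv2.minAreaRect((w[:,:2]*1000).astype(np.float32)); print(n,tag,"c",np.round(r[0],1),"size",np.round(r[1],1),"ang",round(r[2],1),"z",np.round(np.median(w[:,2])*1000,1),len(w))
T=dict(gauge=(285,385,190,255),thin=(160,205,170,210),thick=(215,252,158,195));S=dict(gauge=(245,346,180,246),thin=(384,418,138,180),thick=(374,410,160,204))
for n,B in(("top",T),("scene",S)):
    fit(n,B["gauge"],.041,.051,"gauge"); fit(n,B["thin"],.041,.050,"thinblk"); fit(n,B["thin"],.094,.104,"thinplate")
    fit(n,B["thick"],.023,.032,"thickblk"); fit(n,B["thick"],.077,.087,"thickplate")
# ortho at z=.046 , 0.5 mm/px, around the gauge
im=cv2.imread("pics/top0.png"); c=manip.calibration("top")
def ortho(im,c,x0,x1,y0,y1,z,s):
    xs=np.arange(x1,x0,-s);ys=np.arange(y1,y0,-s); X,Y=np.meshgrid(xs,ys,indexing="ij")
    P=np.stack([X,Y,X*0+z,X*0+1],-1)@c["world_to_cam"].T
    u=c["cx"]+c["fx"]*P[...,0]/-P[...,2]; v=c["cy"]-c["fy"]*P[...,1]/-P[...,2]
    return cv2.remap(im,u.astype(np.float32),v.astype(np.float32),cv2.INTER_CUBIC)
W=np.load("pics/Wtop.npy"); g=W[190:255,285:385].reshape(-1,3); g=g[g[:,2]>.04]; m=np.nanmean(g,0); print("gauge mean",m)
o=ortho(im,c,m[0]-.08,m[0]+.08,m[1]-.13,m[1]+.13,.045,.0004)
print(o.shape); cv2.imwrite("pics/g_ortho.png",cv2.convertScaleAbs(o,alpha=1.3))
```

```text
top gauge c [511.8 -64.4] size [200.1  84.5] ang 82.8 z 45.5 2508
top thinblk c [521.7 283.4] size [54.4 65.2] ang 4.4 z 45.2 536
top thinplate c [521.4 282.9] size [ 9.2 39.2] ang 4.0 z 98.4 87
top thickblk c [578.  184.5] size [55.3 64.5] ang 13.1 z 28.0 404
top thickplate c [577.8 183.8] size [15.5 39.5] ang 14.1 z 81.8 132
scene gauge c [510.2 -66.3] size [200.4  88.4] ang 82.8 z 46.0 1676
scene thinblk c [531.8 247.7] size [ 65.6 134.9] ang 16.8 z 46.0 190
scene thinplate c [521.5 279.5] size [ 9.4 42.8] ang 5.8 z 99.2 44
scene thickblk c [558.5 212.3] size [ 69.7 149.4] ang 31.5 z 28.6 297
scene thickplate c [577.8 182. ] size [14.8 39.1] ang 11.4 z 82.1 68
gauge mean [ 0.51136014 -0.06692818  0.04540968]
(400, 650, 3)
```

View pics/g_ortho.png

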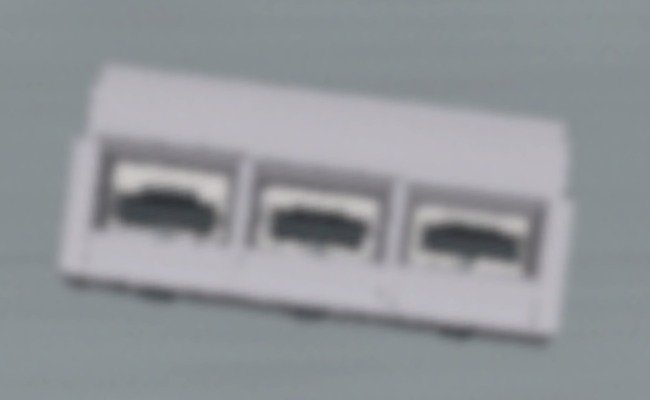

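The ortho view shows the gauge with three slots at about (165,200), (318,220) and (470,240). The left (+y) slot is the largest, which fits a yaw of about −7.2°. I check the profiles across the slots.

Run:
```python
from h import *
c=manip.calibration("top")["world_to_cam"]; print("cam",-c[:3,:3].T@c[:3,3])
im=cv2.imread("pics/top0.png")
W=np.load("pics/Wtop.npy"); t=np.radians(-7.2); R=np.array([[np.cos(t),-np.sin(t)],[np.sin(t),np.cos(t)]])
G=(W[...,:2]*1000-[511.8,-64.4])@R; z=W[...,2]*1000
for y in(-62,0,62):
    m=(abs(G[...,1]-y)<5)&(abs(G[...,0])<45)
    x=G[...,0][m];h=z[m];g=im[...,1][m]
    print(y,[(int(a),int(np.median(h[abs(x-a)<1.5])),int(np.median(g[abs(x-a)<1.5]))) for a in range(-42,43,2) if (abs(x-a)<1.5).any()])
# slot extents along y, at x = 8..14 heights <40
for x0 in(-6,0,6,10):
  m=(abs(G[...,0]-x0)<2)&(abs(G[...,1])<100); y=G[...,1][m];h=z[m]
  print(x0,[(a,int(np.median(h[abs(y-a)<2]))) for a in range(-98,99,4) if (abs(y-a)<2).any()])
```

```text
cam [ 0.35700567 -0.04409608  0.9701265 ]
-62 [(-42, 35, 97), (-40, 45, 131), (-38, 44, 141), (-36, 46, 142), (-34, 44, 142), (-32, 44, 142), (-30, 44, 141), (-28, 45, 141), (-26, 45, 140), (-24, 44, 137), (-22, 44, 131), (-20, 43, 123), (-18, 26, 121), (-16, 28, 110), (-14, 36, 86), (-12, 44, 58), (-10, 46, 53), (-8, 47, 48), (-6, 41, 46), (-4, 38, 51), (-2, 34, 68), (0, 29, 94), (2, 25, 109), (4, 24, 125), (6, 27, 113), (8, 37, 101), (10, 41, 106), (12, 45, 123), (14, 46, 137), (16, 46, 139), (18, 45, 140), (20, 45, 140), (22, 45, 141), (24, 45, 141), (26, 45, 140), (28, 46, 140), (30, 45, 139), (32, 45, 139), (34, 45, 138), (36, 45, 137), (38, 46, 136), (40, 45, 133), (42, 45, 131)]
0 [(-42, 41, 107), (-40, 45, 133), (-38, 46, 140), (-36, 45, 143), (-34, 45, 143), (-32, 45, 142), (-30, 45, 142), (-28, 45, 141), (-26, 46, 139), (-24, 45, 134), (-22, 47, 129), (-20, 28, 123), (-18, 27, 119), (-16, 37, 77), (-14, 37, 65), (-12, 45, 54), (-10, 47, 49), (-8, 44, 46), (-6, 39, 54), (-4, 32, 65), (-2, 31, 76), (0, 17, 102), (2, 16, 113), (4, 13, 132), (6, 14, 128), (8, 29, 96), (10, 37, 
[... 2282 characters left out ...]
 47), (34, 46), (38, 37), (42, 18), (46, 19), (50, 19), (54, 17), (58, 15), (62, 16), (66, 18), (70, 17), (74, 18), (78, 17), (82, 19), (86, 26), (90, 44), (94, 43), (98, 45)]
10 [(-98, 45), (-94, 44), (-90, 43), (-86, 41), (-82, 41), (-78, 42), (-74, 42), (-70, 42), (-66, 41), (-62, 42), (-58, 42), (-54, 42), (-50, 40), (-46, 43), (-42, 43), (-38, 41), (-34, 45), (-30, 44), (-26, 40), (-22, 39), (-18, 36), (-14, 35), (-10, 39), (-6, 38), (-2, 38), (2, 39), (6, 38), (10, 38), (14, 40), (18, 38), (22, 35), (26, 42), (30, 44), (34, 44), (38, 32), (42, 32), (46, 34), (50, 28), (54, 26), (58, 34), (62, 34), (66, 31), (70, 33), (74, 34), (78, 33), (82, 28), (86, 31), (90, 43), (94, 44), (98, 45)]
```

Everything is consistent: the gauge measures 200×84, its wall tops are at about 45.5 mm, and the wide slot is at +y. The plates measure 9.2 and 15.5 mm thick, and their tops are 54 mm above the blocks. The thin plate goes first, and I start by turning the tool.

```bash
cat >> h.py <<'E'
def rel(x,y,z,ang):
    "tool-axis shift (mm) to a world mm target and the turn about tool z (deg) that brings the jaw axis to ang"
    s=manip.read_state(); R=s["eef_rot"]; p=s["eef_pos"]*1000
    a=np.degrees(np.arctan2(R[1,1],R[0,1])); d=(ang-a+90)%180-90
    print("t",round(s["time_s"],2),"pos",p.round(1),"jaw",round(a,2),"shift",(R.T@(np.array([x,y,z])-p)).round(1),"turn tool z",round(-d,2),"f",s["force"].round(2),"gap",round(s["finger_gap"]*1000,2))
E
python3 -m jog '[[[50,0,0,0,0,0,8.1],[50,0,0,0,0,0,8.1],[50,0,0,0,0,0,8.1],[50,0,0,0,0,0,8.1],[50,0,0,0,0,0,8.1]]]' 60
python3 -m jog '[[[50,0,0,0,0,0,8.1],[50,0,0,0,0,0,8.1],[50,0,0,0,0,0,7.9],[50,0,0,0,0,0,0]]]'
python3 -c "
from h import *
rel(521.5,283,160,4.2)"
```

```text
time_s: 1.1
eef_pos: [0.2446, 0.6291, 0.2456]
eef_rot: [[0.468, -0.884, -0.0], [-0.884, -0.468, 0.0], [-0.0, -0.0, -1.0]]
force: [0.2, 0.0, 0.2]
finger_gap: 0.0539
time_s: 1.5
eef_pos: [0.2446, 0.6291, 0.2456]
eef_rot: [[0.07, -0.998, -0.0], [-0.998, -0.07, 0.0], [-0.0, 0.0, -1.0]]
force: [0.4, -0.3, -0.5]
finger_gap: 0.0502
t 1.5 pos [244.6 629.1 245.6] jaw -175.96 shift [ 364.7 -251.9   85.6] turn tool z -0.16 f [ 0.38 -0.29 -0.48] gap 50.17
```

```bash
python3 -m jog '[[[50,36.5,-25.2,0,0,0,0],[50,36.5,-25.2,0,0,0,0],[50,36.5,-25.2,0,0,0,0],[50,36.5,-25.2,8,0,0,0],[50,36.5,-25.2,8,0,0,0]]]' >/dev/null
python3 -m jog '[[[50,36.5,-25.2,10,0,0,0],[50,36.5,-25.2,15,0,0,0],[50,36.5,-25.2,15,0,0,0],[50,36.5,-25.2,15,0,0,0],[50,36.2,-25.1,14.6,0,0,0]]]'>/dev/null
python3 -m jog '[[[50,0,0,0,0,0,0],[50,0,0,0,0,0,0]]]'
python3 - <<'E'
from h import *
p,d=manip.get_image("top"); cv2.imwrite("pics/t2.png",p[:,:,::-1])
rel(521.5,283,83,4.2)
E
```

```text
time_s: 2.7
eef_pos: [0.5228, 0.2824, 0.1595]
eef_rot: [[0.073, -0.997, -0.001], [-0.997, -0.073, -0.001], [0.001, 0.001, -1.0]]
force: [0.3, -0.7, 0.6]
finger_gap: 0.0501
t 2.75 pos [522.6 283.5 160.1] jaw -175.75 shift [ 0.4  1.1 77.1] turn tool z 0.05 f [-0.86  0.91 -0.2 ] gap 49.91
```

```bash
python3 -m jog '[[[30,0.4,1.0,15,0,0,0],[30,0,0,17,0,0,0],[30,0,0,17,0,0,0],[30,0,0,15,0,0,0],[30,0,0,13,0,0,0]]]'
python3 -m jog '[[[30,0,0,0,0,0,0],[22,0,0,0,0,0,0],[18,0,0,0,0,0,0]]]'
python3 -m jog '[[[12,0,0,0,0,0,0],[9,0,0,0,0,0,0],[5,0,0,0,0,0,0],[5,0,0,0,0,0,0],[5,0,0,0,0,0,0]]]' 10
python3 -c "
from h import *
rel(521.5,283,83,4.2); print(manip.read_state()['ft_torque'])"
```

```text
time_s: 3.25
eef_pos: [0.5208, 0.2846, 0.0829]
eef_rot: [[0.076, -0.997, 0.001], [-0.997, -0.076, 0.001], [-0.001, -0.001, -1.0]]
force: [-0.6, 0.5, -0.2]
finger_gap: 0.0303
time_s: 3.55
eef_pos: [0.5217, 0.2839, 0.0839]
eef_rot: [[0.073, -0.997, 0.001], [-0.997, -0.073, 0.001], [-0.001, -0.001, -1.0]]
force: [0.6, 0.8, 0.6]
finger_gap: 0.0204
time_s: 4.05
eef_pos: [0.5215, 0.2832, 0.0835]
eef_rot: [[0.073, -0.997, 0.001], [-0.997, -0.073, 0.0], [-0.0, -0.001, -1.0]]
force: [-0.9, 0.2, 4.8]
finger_gap: 0.0085
t 4.05 pos [521.5 283.2  83.5] jaw -175.84 shift [0.2 0.1 0.5] turn tool z -0.04 f [-0.9   0.2   4.77] gap 8.51
[ 0.08991186  0.5258162  -0.02128418]
```

```bash
python3 -m jog '[[[5,0,0,0,0,0,0],[5,0,0,0,0,0,0],[5,0,0,-2,0,0,0],[5,0,0,-6,0,0,0],[5,0,0,-12,0,0,0]]]' 60
python3 -m jog '[[[5,0,0,-25,0,0,0],[5,0,0,-25,0,0,0],[5,0,0,-25,0,0,0],[5,0,0,0,0,0,5.7],[5,0,0,0,0,0,5.7]]]'
python3 -c "
from h import *
rel(504.5,-126,150,-7.2)"
```

```text
time_s: 4.55
eef_pos: [0.5209, 0.2827, 0.1026]
eef_rot: [[0.072, -0.997, -0.001], [-0.997, -0.072, -0.001], [0.001, 0.001, -1.0]]
force: [-0.2, -0.4, -1.1]
finger_gap: 0.0092
time_s: 5.05
eef_pos: [0.5215, 0.2834, 0.18]
eef_rot: [[-0.13, -0.992, 0.001], [-0.992, 0.13, 0.002], [-0.002, -0.001, -1.0]]
force: [0.2, -0.5, -1.7]
finger_gap: 0.0089
t 5.05 pos [521.5 283.4 180. ] jaw 172.53 shift [408.2 -36.4  29.2] turn tool z -0.27 f [ 0.2  -0.48 -1.7 ] gap 8.86
```

```bash
python3 -m jog '[[[5,20,-2,0,0,0,0],[5,45,-4,0,0,0,0],[5,45,-4,0,0,0,0],[5,45,-4,0,0,0,0],[5,45,-4,0,0,0,0]]]' >/dev/null
python3 -m jog '[[[5,45,-4,0,0,0,0],[5,45,-4,0,0,0,0],[5,45,-4,0,0,0,0],[5,45,-4,0,0,0,0],[5,28,-2.4,0,0,0,0]]]' >/dev/null
python3 -m jog '[[[5,0,0,15,0,0,-0.2],[5,0,0,15,0,0,0],[5,0,0,0,0,0,0],[5,0,0,0,0,0,0]]]'
python3 - <<'E'
from h import *
rel(504.5,-126,115,-7.2)
for n in("top","scene"):
    p,d=manip.get_image(n); cv2.imwrite(f"pics/{n}2.png",p[:,:,::-1]); W=cloud(n,d); np.save(f"pics/W{n}2.npy",W)
a=cv2.imread("pics/scene2.png")[60:260,200:400]; cv2.imwrite("pics/s2.png",cv2.resize(a,None,fx=3,fy=3,interpolation=2))
E
```

```text
time_s: 6.45
eef_pos: [0.5056, -0.1265, 0.1485]
eef_rot: [[-0.122, -0.993, -0.0], [-0.993, 0.122, -0.0], [0.0, 0.0, -1.0]]
force: [0.8, 0.8, -1.8]
finger_gap: 0.0087
t 6.45 pos [ 505.6 -126.5  148.5] jaw 173.0 shift [-0.4  1.2 33.5] turn tool z 0.2 f [ 0.81  0.76 -1.75] gap 8.75
```

View pics/s2.png

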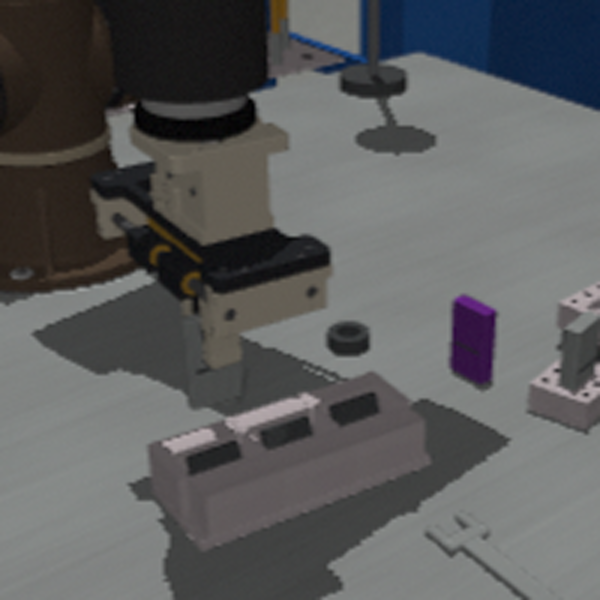

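The thin plate hangs upright in the grip over the narrow slot, plate bottom at about (215,390) in the crop, slot at (215,455). Lowering it.

```bash
python3 -m jog '[[[5,0,0.6,10,0,0,0.2],[5,-0.2,0,14,0,0,0],[5,0,0,10,0,0,0],[5,0,0,6,0,0,0],[5,0,0,0,0,0,0]]]'
python3 -m jog '[[[5,0,0,0,0,0,0],[5,0,0,0,0,0,0]]]'
python3 -c "
from h import *
rel(504.5,-126,100,-7.2)"
```

```text
time_s: 7.05
eef_pos: [0.5048, -0.1259, 0.107]
eef_rot: [[-0.126, -0.992, -0.002], [-0.992, 0.126, -0.0], [0.0, 0.002, -1.0]]
force: [0.0, -0.2, -2.0]
finger_gap: 0.0088
time_s: 7.25
eef_pos: [0.5058, -0.1259, 0.1084]
eef_rot: [[-0.126, -0.992, 0.001], [-0.992, 0.126, -0.0], [-0.0, -0.001, -1.0]]
force: [-0.0, 0.5, -2.1]
finger_gap: 0.0088
t 7.25 pos [ 505.8 -125.9  108.4] jaw 172.77 shift [0.3 1.3 8.4] turn tool z -0.03 f [-0.04  0.48 -2.06] gap 8.77
```

```bash
python3 -m jog '[[[5,0,0.8,2,0,0,0],[5,0,0,2,0,0,0],[5,0,0,2,0,0,0],[5,0,0,2,0,0,0],[5,0,0,0,0,0,0]]]'
python3 -m jog '[[[5,0,0,2,0,0,0],[5,0,0,2,0,0,0],[5,0,0,0,0,0,0]]]'
python3 -c "
from h import *
rel(504.5,-126,100,-7.2); print(manip.read_state()['ft_torque'])"
```

```text
time_s: 7.75
eef_pos: [0.5044, -0.1258, 0.0996]
eef_rot: [[-0.126, -0.992, -0.001], [-0.992, 0.126, -0.0], [0.0, 0.001, -1.0]]
force: [-0.3, 0.1, -1.2]
finger_gap: 0.0086
time_s: 8.05
eef_pos: [0.5044, -0.1258, 0.0956]
eef_rot: [[-0.126, -0.992, -0.0], [-0.992, 0.126, 0.0], [0.0, 0.0, -1.0]]
force: [0.2, -0.6, -1.0]
finger_gap: 0.0091
t 8.05 pos [ 504.4 -125.8   95.6] jaw 172.75 shift [ 0.2 -0.1 -4.4] turn tool z -0.05 f [ 0.18 -0.61 -0.98] gap 9.1
[ 0.09789031 -0.09028709 -0.0157441 ]
```

```bash
python3 -m jog '[[[5,0,0,1,0,0,0],[5,0,0,1,0,0,0],[5,0,0,1,0,0,0],[5,0,0,0,0,0,0]]]' |grep -E "pos|force"
python3 -m jog '[[[5,0,0,1,0,0,0],[5,0,0,1,0,0,0],[5,0,0,0,0,0,0]]]'|grep -E "pos|force"
python3 -m jog '[[[5,0,0,1,0,0,0],[5,0,0,1,0,0,0],[5,0,0,0,0,0,0]]]'|grep -E "pos|force|gap"
```

```text
eef_pos: [0.5046, -0.1258, 0.0928]
force: [0.3, -0.2, -1.1]
eef_pos: [0.505, -0.1258, 0.0911]
force: [1.8, 0.2, -1.0]
eef_pos: [0.5055, -0.1258, 0.0893]
force: [2.8, -0.5, 0.6]
finger_gap: 0.0086
```

```bash
python3 -m jog '[[[5,0,0,1,0,0,0],[5,0,0,1,0,0,0],[5,0,0,0,0,0,0]]]' |grep -E "pos|force"
python3 -m jog '[[[5,0,0,1,0,0,0],[5,0,0,1,0,0,0],[5,0,0,0,0,0,0]]]'|grep -E "pos|force|rot|gap"
```

```text
eef_pos: [0.5055, -0.1258, 0.0875]
force: [3.7, -1.5, 4.3]
eef_pos: [0.5055, -0.1258, 0.0856]
eef_rot: [[-0.126, -0.992, 0.002], [-0.992, 0.126, -0.0], [-0.0, -0.002, -1.0]]
force: [3.2, -0.3, 4.8]
finger_gap: 0.0087
```

```bash
python3 -m jog '[[[5,0,0,1,0,0,0],[5,0,0,0.5,0,0,0],[5,0,0,0,0,0,0]]]' |grep -E "pos|force"
python3 -m jog '[[[5,0,0,0.5,0,0,0],[5,0,0,0.5,0,0,0],[5,0,0,0,0,0,0]]]'|grep -E "pos|force"
```

```text
eef_pos: [0.5055, -0.1258, 0.0838]
force: [4.4, -0.3, 1.8]
eef_pos: [0.5054, -0.1258, 0.0827]
force: [5.4, -1.1, 1.8]
```

```bash
for i in 1; do :; done
python3 -m jog '[[[5,0,0,0.5,0,0,0],[5,0,0,0.5,0,0,0],[5,0,0,0,0,0,0]]]' |grep -E "pos|force"
python3 -m jog '[[[5,0,0,0.4,0,0,0],[5,0,0,0,0,0,0]]]'|grep -E "pos|force"
python3 -m jog '[[[5,0,0,0.4,0,0,0],[5,0,0,0,0,0,0]]]'|grep -E "pos|force"
```

```text
eef_pos: [0.5054, -0.1257, 0.0816]
force: [5.8, -1.7, 1.9]
eef_pos: [0.5054, -0.1257, 0.0813]
force: [5.7, -0.2, 2.0]
eef_pos: [0.5054, -0.1257, 0.0809]
force: [5.2, -1.1, 2.3]
```

```bash
python3 -m jog '[[[5,0,0,0.4,0,0,0],[5,0,0,0,0,0,0]]]'|grep -E "pos|force"
python3 -m jog '[[[5,0,0,0.4,0,0,0],[5,0,0,0,0,0,0]]]'|grep -E "pos|force"
python3 -m jog '[[[5,0,0,0.4,0,0,0],[5,0,0,0,0,0,0]]]'|grep -E "pos|force"
```

```text
eef_pos: [0.5054, -0.1257, 0.0805]
force: [5.3, -1.5, 2.6]
eef_pos: [0.5054, -0.1258, 0.0802]
force: [5.0, -0.5, 3.4]
eef_pos: [0.5054, -0.1257, 0.0798]
force: [5.0, -0.4, 3.6]
```

```bash
python3 -m jog '[[[5,0,0,0.4,0,0,0],[5,0,0,0,0,0,0]]]'|grep -E "pos|force"
python3 -m jog '[[[5,0,0,0.3,0,0,0],[5,0,0,0,0,0,0]]]'|grep -E "pos|force"
python3 -m jog '[[[5,0,0,0.3,0,0,0],[5,0,0,0,0,0,0]]]'|grep -E "pos|force"
```

```text
eef_pos: [0.5055, -0.1257, 0.0794]
force: [5.5, -1.5, 4.5]
eef_pos: [0.5054, -0.1258, 0.0791]
force: [5.4, -1.5, 4.6]
eef_pos: [0.5055, -0.1258, 0.0788]
force: [5.5, 0.5, 4.9]
```

```bash
python3 -m jog '[[[5,0,0,0.3,0,0,0],[5,0,0,0,0,0,0]]]'|grep -E "pos|force"
python3 -m jog '[[[5,0,0,0.3,0,0,0],[5,0,0,0,0,0,0]]]'|grep -E "pos|force|gap"
```

```text
eef_pos: [0.5055, -0.1258, 0.0786]
force: [4.7, 0.1, 5.8]
eef_pos: [0.5055, -0.1257, 0.0786]
force: [3.5, 0.1, 8.1]
finger_gap: 0.0087
```

```bash
python3 -m jog '[[[5,0,0,0.3,0,0,0],[5,0,0,0,0,0,0]]]'|grep -E "pos|force|gap"
python3 -m jog '[[[5,0,0,0.2,0,0,0],[5,0,0,0,0,0,0]]]'|grep -E "pos|force|gap|time"
```

```text
eef_pos: [0.5055, -0.1257, 0.0786]
force: [2.2, 0.2, 11.9]
finger_gap: 0.009
time_s: 12.95
eef_pos: [0.5055, -0.1258, 0.0786]
force: [2.0, 1.7, 14.8]
finger_gap: 0.0088
```

On the floor: z stays at 78.6 mm while the force climbs stiffly. I relax the push, then let go.

```bash
python3 -m jog '[[[5,0,0,-0.6,0,0,0],[5,0,0,0,0,0,0]]]'|grep -E "pos|force|gap"
python3 -m jog '[[[12,0,0,0,0,0,0],[16,0,0,0,0,0,0],[30,0,0,0,0,0,0],[40,0,0,0,0,0,0],[50,0,0,0,0,0,0]]]'|grep -E "pos|force|gap"
python3 -m jog '[[[50,0,0,-10,0,0,0],[50,0,0,-35,0,0,0],[50,0,0,-45,0,0,0],[50,0,0,0,0,0,0],[50,0,0,0,0,0,0]]]'
python3 -c "
from h import *
rel(577.8,184,165,13.5)"
```

```text
eef_pos: [0.5055, -0.1257, 0.0786]
force: [3.8, 0.1, 8.7]
finger_gap: 0.0087
eef_pos: [0.5038, -0.1259, 0.0775]
force: [0.0, 0.4, 1.4]
finger_gap: 0.0346
time_s: 14.15
eef_pos: [0.5052, -0.1257, 0.1699]
eef_rot: [[-0.126, -0.992, 0.003], [-0.992, 0.126, 0.001], [-0.001, -0.003, -1.0]]
force: [0.5, -0.5, -0.6]
finger_gap: 0.0501
t 14.15 pos [ 505.2 -125.7  169.9] jaw 172.75 shift [-316.4  -32.9    5.3] turn tool z -20.75 f [ 0.55 -0.52 -0.61] gap 50.08
```

```bash
python3 -m jog '[[[50,-39.5,-4.1,0,0,0,0],[50,-39.5,-4.1,0,0,0,0],[50,-39.5,-4.1,0,0,0,0],[50,-39.5,-4.1,0,0,0,0],[50,-39.5,-4.1,0,0,0,0]]]' >/dev/null
python3 -m jog '[[[50,-39.5,-4.1,0,0,0,0],[50,-39.5,-4.1,0,0,0,0],[50,-39.5,-4.1,0,0,0,0],[50,0,0,0,0,0,-6.9],[50,0,0,0,0,0,-6.9]]]' >/dev/null
python3 -m jog '[[[50,0,0,0,0,0,-6.9],[50,0,0,0,0,0,0],[50,0,0,0,0,0,0]]]' >/dev/null
python3 - <<'E'
from h import *
rel(577.8,184,66,13.5)
p,d=manip.get_image("top"); W=cloud("top",d); cv2.imwrite("pics/top3.png",p[:,:,::-1])
t=np.radians(-7.2); R=np.array([[np.cos(t),-np.sin(t)],[np.sin(t),np.cos(t)]])
G=(W[...,:2]*1000-[511.8,-64.4])@R; z=W[...,2]*1000
m=(abs(G[...,0])<30)&(abs(G[...,1]+62)<30)&(z>86)&(z<110)
r=cv2.minAreaRect(G[m].astype(np.float32)); print("thin in gauge",r,"z",np.median(z[m]),m.sum())
cv2.imwrite("pics/t3.png",cv2.resize(p[150:300,150:400,::-1],None,fx=3,fy=3))
E
```

```text
t 15.45 pos [576.5 183.2 167.3] jaw -166.76 shift [ -0.5  -1.6 101.3] turn tool z -0.26 f [-0.74 -0.26  0.15] gap 50.17
thin in gauge ((0.30552148818969727, -61.524906158447266), (9.1550931930542, 39.62883758544922), 0.23606736958026886) z 93.90829740153922 92
```

View pics/t3.png

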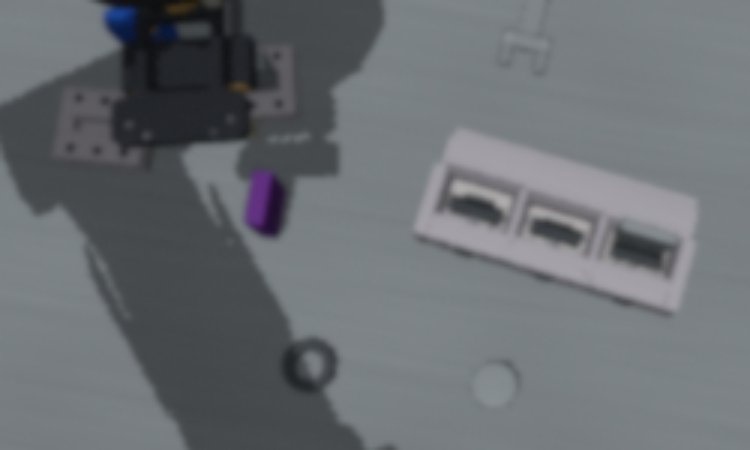

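Thin plate is seated: its top is at 93.9 mm, so its bottom is at about 23.9 mm, which agrees with the touch height, and it is square in the slot. Next the thick plate, after a clearance check against the blue look-alike.

```bash
python3 - <<'E'
from h import *
im=cv2.imread("pics/top0.png").astype(int); W=np.load("pics/Wtop.npy")*1000
t=np.radians(13.5); R=np.array([[np.cos(t),-np.sin(t)],[np.sin(t),np.cos(t)]])
for nm,m in(("blue",(im[...,0]-im[...,1]>40)&(im[...,0]-im[...,2]>60)),("purple",(im[...,0]-im[...,1]>40)&(im[...,2]-im[...,1]>20))):
    w=W[m&(W[...,2]>5)&(W[...,2]<90)]; w=w[abs(w[:,0]-550)<100]; g=(w[:,:2]-[577.8,184])@R
    print(nm,len(w),g.min(0).round(),g.max(0).round(),w[:,2].max().round())
E
python3 -m jog '[[[40,0,-0.8,15,0,0,-0.3],[36,0,0,25,0,0,0],[36,0,0,20,0,0,0],[36,0,0,0,0,0,0],[36,0,0,0,0,0,0]]]'
python3 -c "
from h import *
rel(577.8,184,66,13.5)"
```

```text
blue 1273 [-337. -885.] [53. 98.] 82.0
purple 120 [-118.  -20.] [-79.  -2.] 74.0
time_s: 16.0
eef_pos: [0.5778, 0.1835, 0.1082]
eef_rot: [[0.237, -0.972, -0.0], [-0.972, -0.237, -0.001], [0.001, 0.001, -1.0]]
force: [0.1, 0.8, 1.2]
finger_gap: 0.0358
t 16.0 pos [577.8 183.5 108.2] jaw -166.32 shift [-0.5 -0.1 42.2] turn tool z 0.18 f [0.14 0.77 1.2 ] gap 35.85
```

```bash
python3 -m jog '[[[36,0,0,16,0,0,0],[36,0,0,14,0,0,0],[36,-0.3,0,12,0,0,0],[36,0,0,0,0,0,0],[28,0,0,0,0,0,0]]]'|grep -E "pos|force|gap"
python3 -m jog '[[[22,0,0,0,0,0,0],[18,0,0,0,0,0,0],[15,0,0,0,0,0,0],[11,0,0,0,0,0,0],[11,0,0,0,0,0,0]]]' 10|grep -E "pos|force|gap"
python3 -m jog '[[[11,0,0,0,0,0,0],[11,0,0,0,0,0,0]]]' 60
python3 -c "
from h import *
rel(577.8,184,66,13.5)"
```

```text
eef_pos: [0.5778, 0.184, 0.066]
force: [0.2, 0.1, 0.1]
finger_gap: 0.0322
eef_pos: [0.5779, 0.1841, 0.0664]
force: [-1.0, 0.8, 3.4]
finger_gap: 0.0145
time_s: 17.2
eef_pos: [0.5779, 0.1841, 0.0664]
eef_rot: [[0.238, -0.971, 0.001], [-0.971, -0.238, 0.0], [-0.0, -0.001, -1.0]]
force: [-0.0, 0.4, 4.9]
finger_gap: 0.0145
t 17.2 pos [577.9 184.1  66.4] jaw -166.24 shift [0.1 0.1 0.4] turn tool z 0.26 f [-0.    0.44  4.89] gap 14.54
```

```bash
python3 -m jog '[[[11,0,0,-2,0,0,0],[11,0,0,-6,0,0,0],[11,0,0,-12,0,0,0],[11,0,0,-25,0,0,0],[11,0,0,-25,0,0,0]]]'|grep -E "pos|force|gap"
python3 -m jog '[[[11,0,0,-15,0,0,0],[11,0,0,0,0,0,7],[11,0,0,0,0,0,7],[11,0,0,0,0,0,7]]]'|grep -E "pos|force|gap"
python3 -c "
from h import *
rel(520.1,-3,130,-7.2)"
```

```text
eef_pos: [0.5771, 0.1836, 0.1369]
force: [1.0, 0.3, -2.7]
finger_gap: 0.0146
eef_pos: [0.5774, 0.1838, 0.1519]
force: [-0.4, -0.2, -2.4]
finger_gap: 0.0146
t 18.1 pos [577.4 183.8 151.9] jaw 172.45 shift [192.7  32.3  21.9] turn tool z -0.35 f [-0.43 -0.23 -2.39] gap 14.63
```

```bash
python3 -m jog '[[[11,25,5,0,0,0,0],[11,40,7,0,0,0,0],[11,40,7,0,0,0,0],[11,40,7,0,0,0,0],[11,30,4,0,0,0,0]]]' >/dev/null
python3 -m jog '[[[11,17.7,2.3,6,0,0,-0.3],[11,0,0,10,0,0,0],[11,0,0,10,0,0,0],[11,0,0,0,0,0,0],[11,0,0,0,0,0,0]]]'|grep -E "pos|force|gap"
python3 -c "
from h import *
rel(520.1,-3,106,-7.2)"
```

```text
eef_pos: [0.5215, -0.0025, 0.1247]
force: [-0.2, -0.2, -2.4]
finger_gap: 0.0152
t 19.1 pos [521.5  -2.5 124.7] jaw 173.11 shift [ 0.7  1.3 18.7] turn tool z 0.31 f [-0.22 -0.16 -2.38] gap 15.16
```

```bash
python3 -m jog '[[[11,0.5,0.8,8,0,0,0.2],[11,0,0,8,0,0,0],[11,0,0,4,0,0,0],[11,0,0,2,0,0,0],[11,0,0,0,0,0,0]]]'|grep -E "pos|force|gap|rot"
python3 -m jog '[[[11,0,0,2,0,0,0],[11,0,0,2,0,0,0],[11,0,0,2,0,0,0],[11,0,0,0,0,0,0]]]'|grep -E "pos|force|gap"
python3 -c "
from h import *
rel(520.1,-3,95,-7.2)"
```

```text
eef_pos: [0.5203, -0.0035, 0.1026]
eef_rot: [[-0.124, -0.992, -0.001], [-0.992, 0.124, -0.0], [0.0, 0.001, -1.0]]
force: [0.4, -0.1, -2.5]
finger_gap: 0.0147
eef_pos: [0.5203, -0.0035, 0.0967]
force: [-0.4, 0.2, -2.3]
finger_gap: 0.0146
t 20.0 pos [520.3  -3.5  96.7] jaw 172.85 shift [-0.5  0.3  1.7] turn tool z 0.05 f [-0.45  0.23 -2.27] gap 14.61
```

Bottom is at about 42 mm with no contact yet, so I continue in small steps.

```bash
python3 -m jog '[[[11,0,0,1,0,0,0],[11,0,0,1,0,0,0],[11,0,0,1,0,0,0],[11,0,0,1,0,0,0],[11,0,0,0,0,0,0]]]' |grep -E "pos|force"
python3 -m jog '[[[11,0,0,1,0,0,0],[11,0,0,1,0,0,0],[11,0,0,0,0,0,0]]]'|grep -E "pos|force"
python3 -m jog '[[[11,0,0,1,0,0,0],[11,0,0,1,0,0,0],[11,0,0,0,0,0,0]]]'|grep -E "pos|force|gap"
```

```text
eef_pos: [0.5204, -0.0035, 0.0928]
force: [0.9, 0.6, -4.2]
eef_pos: [0.5209, -0.0034, 0.091]
force: [1.5, -0.9, -2.8]
eef_pos: [0.5213, -0.0033, 0.0893]
force: [3.7, -0.4, -0.8]
finger_gap: 0.015
```

```bash
python3 -m jog '[[[11,0,0,1,0,0,0],[11,0,0,1,0,0,0],[11,0,0,0,0,0,0]]]' |grep -E "pos|force"
python3 -m jog '[[[11,0,0,1,0,0,0],[11,0,0,1,0,0,0],[11,0,0,0,0,0,0]]]'|grep -E "pos|force|gap"
```

```text
eef_pos: [0.5213, -0.0033, 0.0876]
force: [2.5, -0.0, 4.4]
eef_pos: [0.5213, -0.0033, 0.0856]
force: [2.7, -0.7, 3.3]
finger_gap: 0.0151
```

```bash
python3 -m jog '[[[11,0,0,1,0,0,0],[11,0,0,1,0,0,0],[11,0,0,0,0,0,0]]]' |grep -E "pos|force"
python3 -m jog '[[[11,0,0,1,0,0,0],[11,0,0,1,0,0,0],[11,0,0,0,0,0,0]]]'|grep -E "pos|force"
python3 -m jog '[[[11,0,0,1,0,0,0],[11,0,0,1,0,0,0],[11,0,0,0,0,0,0]]]'|grep -E "pos|force|gap"
```

```text
eef_pos: [0.5212, -0.0033, 0.0832]
force: [4.7, -1.2, 2.2]
eef_pos: [0.5212, -0.0033, 0.0809]
force: [5.8, -0.0, -0.4]
eef_pos: [0.5212, -0.0033, 0.0789]
force: [6.4, -0.3, -1.2]
finger_gap: 0.0143
```

```bash
python3 -m jog '[[[11,0,0,0.7,0,0,0],[11,0,0,0.7,0,0,0],[11,0,0,0,0,0,0]]]' |grep -E "pos|force"
python3 -m jog '[[[11,0,0,0.6,0,0,0],[11,0,0,0.5,0,0,0],[11,0,0,0,0,0,0]]]'|grep -E "pos|force"
python3 -m jog '[[[11,0,0,0.5,0,0,0],[11,0,0,0.5,0,0,0],[11,0,0,0,0,0,0]]]'|grep -E "pos|force|gap"
```

```text
eef_pos: [0.5212, -0.0033, 0.0775]
force: [5.5, -0.8, -0.7]
eef_pos: [0.5212, -0.0034, 0.0764]
force: [6.3, -0.6, -0.5]
eef_pos: [0.5212, -0.0033, 0.0754]
force: [5.5, -0.4, -0.6]
finger_gap: 0.015
```

```bash
python3 -m jog '[[[11,0,0,0.4,0,0,0],[11,0,0,0.4,0,0,0],[11,0,0,0,0,0,0]]]' |grep -E "pos|force"
python3 -m jog '[[[11,0,0,0.4,0,0,0],[11,0,0,0.4,0,0,0],[11,0,0,0,0,0,0]]]'|grep -E "pos|force"
python3 -m jog '[[[11,0,0,0.4,0,0,0],[11,0,0,0,0,0,0]]]'|grep -E "pos|force|gap"
```

```text
eef_pos: [0.5212, -0.0034, 0.0747]
force: [6.0, -0.2, -0.1]
eef_pos: [0.5212, -0.0034, 0.0739]
force: [6.0, -1.0, 0.7]
eef_pos: [0.5212, -0.0034, 0.0736]
force: [5.6, -0.5, 1.8]
finger_gap: 0.0148
```

Pin engaged at about 74.3 mm, so the pad should be near 72.3 mm.

```bash
python3 -m jog '[[[11,0,0,0.4,0,0,0],[11,0,0,0,0,0,0]]]' |grep -E "pos|force"
python3 -m jog '[[[11,0,0,0.4,0,0,0],[11,0,0,0,0,0,0]]]'|grep -E "pos|force"
python3 -m jog '[[[11,0,0,0.3,0,0,0],[11,0,0,0,0,0,0]]]'|grep -E "pos|force"
python3 -m jog '[[[11,0,0,0.3,0,0,0],[11,0,0,0,0,0,0]]]'|grep -E "pos|force|gap"
```

```text
eef_pos: [0.5212, -0.0034, 0.0732]
force: [5.4, -0.8, 2.7]
eef_pos: [0.5212, -0.0033, 0.0728]
force: [5.9, -0.5, 2.1]
eef_pos: [0.5212, -0.0034, 0.0725]
force: [5.1, -1.3, 2.1]
eef_pos: [0.5212, -0.0034, 0.0723]
force: [4.8, 0.2, 2.4]
finger_gap: 0.0145
```

```bash
python3 -m jog '[[[11,0,0,0.3,0,0,0],[11,0,0,0,0,0,0]]]'|grep -E "pos|force"
python3 -m jog '[[[11,0,0,0.3,0,0,0],[11,0,0,0,0,0,0]]]'|grep -E "pos|force|gap"
```

```text
eef_pos: [0.5212, -0.0034, 0.0722]
force: [4.9, -1.2, 5.2]
eef_pos: [0.5212, -0.0034, 0.0722]
force: [3.4, -0.2, 8.9]
finger_gap: 0.0144
```

```bash
python3 -m jog '[[[11,0,0,0.2,0,0,0],[11,0,0,0,0,0,0]]]'|grep -E "pos|force"
python3 -m jog '[[[11,0,0,-0.4,0,0,0],[11,0,0,0,0,0,0]]]'|grep -E "pos|force"
python3 -m jog '[[[20,0,0,0,0,0,0],[25,0,0,0,0,0,0],[30,0,0,0,0,0,0],[40,0,0,0,0,0,0],[50,0,0,0,0,0,0]]]'|grep -E "pos|force|gap"
python3 -m jog '[[[50,0,0,-10,0,0,0],[50,0,0,-35,0,0,0],[50,0,0,-45,0,0,0],[50,-40,0,-40,0,0,0],[50,-40,0,-40,0,0,0]]]'
python3 -m jog '[[[50,-45,0,0,0,0,0],[50,-45,0,0,0,0,0],[50,-45,0,0,0,0,0],[50,-45,0,0,0,0,0],[50,0,0,0,0,0,0]]]'
python3 - <<'E'
from h import *
for n in("top","scene"):
    p,d=manip.get_image(n); cv2.imwrite(f"pics/{n}4.png",p[:,:,::-1]); W=cloud(n,d)
    t=np.radians(-7.2); R=np.array([[np.cos(t),-np.sin(t)],[np.sin(t),np.cos(t)]])
    G=(W[...,:2]*1000-[511.8,-64.4])@R; z=W[...,2]*1000
    for y in(-62,62):
        m=(abs(G[...,0])<30)&(abs(G[...,1]-y)<30)&(z>80)&(z<110)
        r=cv2.minAreaRect(G[m].astype(np.float32)); print(n,y,np.round(r[0],1),np.round(r[1],1),round(r[2],1),"ztop",np.round(np.percentile(z[m],[50,80,95]),1),m.sum())
a=cv2.imread("pics/scene4.png")[130:270,220:440]; cv2.imwrite("pics/s4.png",cv2.resize(a,None,fx=3.5,fy=3.5,interpolation=2))
print(manip.read_state()["time_s"])
E
```

```text
eef_pos: [0.5213, -0.0034, 0.0722]
force: [1.8, 0.1, 10.4]
eef_pos: [0.5212, -0.0034, 0.0722]
force: [4.7, -0.7, 6.4]
eef_pos: [0.5198, -0.0037, 0.0713]
force: [0.4, -0.7, -0.7]
finger_gap: 0.0404
time_s: 26.9
eef_pos: [0.529, 0.0667, 0.2352]
eef_rot: [[-0.126, -0.992, 0.001], [-0.992, 0.126, 0.001], [-0.001, -0.001, -1.0]]
force: [1.0, -0.4, 0.2]
finger_gap: 0.0504
time_s: 27.4
eef_pos: [0.552, 0.2497, 0.2325]
eef_rot: [[-0.121, -0.993, 0.0], [-0.993, 0.121, 0.0], [-0.0, -0.0, -1.0]]
force: [0.0, -0.2, -0.5]
finger_gap: 0.0497
top -62 [  0.4 -61.4] [39.6  9.2] 89.9 ztop [93.9 95.2 96.8] 100
top 62 [ 1.2 61.6] [39.4 15.1] 89.7 ztop [87.6 89.4 90.3] 138
scene -62 [ -0.3 -63.7] [11.6 40.5] 0.2 ztop [89.7 94.3 95.9] 148
scene 62 [ 0.7 59.2] [39.9 17.7] 89.9 ztop [87.7 89.  89.6] 107
27.5
```

View pics/s4.png

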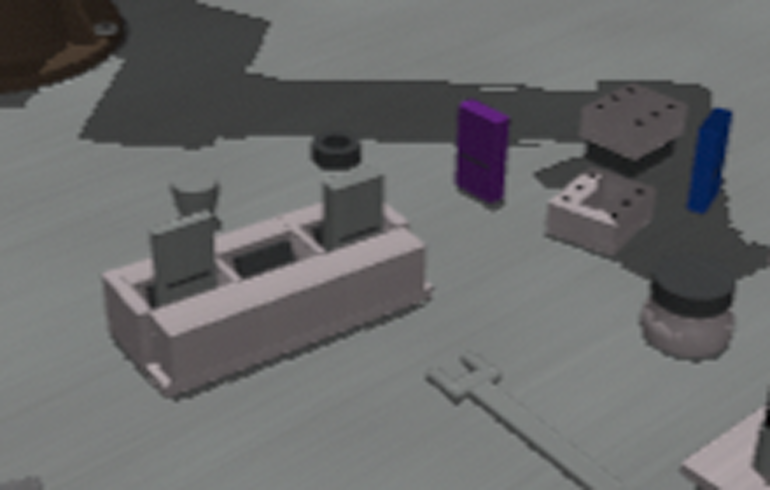

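Both plates stand upright in the outer slots, thin at (183,265) and thick at (353,210). The middle slot (262,257) is empty and the bystanders look undisturbed. Top heights match the touch heights.

```bash
python3 -c "
from rig import manip
print(manip.finish_job())"
```

```text
the job is handed in; nothing more can be done
None
```

Both plates are in the gauge and the job is handed in at 27.5 s on the robot's clock. The thin plate went into the narrow slot first, then the thick plate into the wide slot; the middle slot is empty.

- **Seating by feel:** In each slot I felt the cheek's slope, then light drag, then the pin, then a stiff stop on the floor. At the stop the tool no longer moved while the force climbed. The wrist force peaked at about 15 N for the thin plate and 10 N for the thick one. After allowing for plate weight, drag and the pin, I estimate about 10 N and 8 N on the ceramic floors.
- **Last camera check:** Measured plate bottoms are 23.9 mm (thin) and 17.6 mm (thick), against touch heights of 23.8 and 17.6 mm. Both stand upright and square to the slots, and in the last picture nothing else looked moved. The gripper is open and well clear of everything.
- **Disagreements:**
  - In x the top camera puts the thin plate about 1 mm off where the slot wall should hold it.
  - The scene camera places both plates about 2 mm lower in y than the top camera.
  - Both are within the 2 mm calibration. The drag on the thick plate below the slope was also nearer 2 N than the stated 3 to 8 N.
- **Failed check:** My colour-based clearance check for the blue look-alike failed, so I judged that distance from the picture (about 80 mm).

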